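# Bring the sugar shaker round to the carousel's opening and hold it there

## Task

The barista needs the sugar shaker, the short jar with the narrow domed cap, from the topping carousel, but the wooden serving paddle has been left leaning across the opening in the carousel's wire guard. First, before turning anything, move the paddle: stand it on its lower edge, leaning squarely and centred against the front of the steel napkin dispenser, and let go of it. Then, without touching any jar, turn the carousel by the wooden bar on top of its column until the sugar shaker stands in the middle of the opening, and finish with the bar still gripped, holding the turntable still so that the barista can lift the shaker out; leave the dispenser, shot glass, tamper and teaspoon where they are.

Things in the scene. Friction and masses are not known exactly. Their poses are not given: they have to be found in the camera images.
- carousel: Fixed part of the topping carousel: black foot and steel wire guard, radius 104 mm (6 mm wires, top rail 82 mm above the worktop). Origin on the turning axis at worktop level, z up. The guard is open only at the front, the -x side of this frame: 28 degrees to either side of -x, 98 mm between its end posts; the paddle leans on those posts at the start.
- turntable (a joint): Angle of the turntable about the carousel's vertical axis (rad, growing anticlockwise from above). Turns freely either way, friction 0.03 N m, damping 0.05 N m s, stays where left. At 0 the length of the wooden bar lies along x of carousel. The jars stand loose on the tray and ride round with it; jerks make them rock.
- grip_bar (a point): Centre of the dark wooden bar on top of the turntable's column, on the turning axis, 165 mm above the worktop. The bar is 62 mm long, 14 mm thick and 28 mm high (z 151 to 179 mm); x axis along its length, y across its thickness. Grip it from above across the 14 mm.
- sugar_shaker: The wanted jar: sugar shaker, 44 mm in diameter, 90 mm high (the shortest), with a narrow pale domed cap. Loose, stands upright on the tray 18 mm above the worktop, about 54 mm from the turning axis; starts at the left, right or back of the tray. Origin at the centre of its underside.
- jar_front: Another jar, 44 mm in diameter and 96 mm high with a wide flat dark-edged screw cap; stands behind the opening at the start. Origin at the centre of its underside.
- jar_b: Another jar, 44 mm in diameter and 105 mm high with a wide flat dark-edged screw cap. Origin at the centre of its underside.
- jar_c: Another jar like jar_front, 44 mm in diameter, 96 mm high, wide flat dark-edged screw cap. Origin at the centre of its underside.
- paddle: Loose pale wooden serving paddle, 0.16 kg, 12 mm thick: blade 130 mm wide, 108 mm high, handle 28 mm wide up to 170 mm overall. Origin mid lower edge, mid thickness; z up the handle, y across the width, x through the thickness. Starts standing on its lower edge before the opening, leaning about 0.22 rad, top towards the carousel's axis, +x side on the guard.
- paddle_grip (a point): Point on the middle of the paddle's handle, 145 mm up from its lower edge; the handle runs from 108 to 170 mm and can be gripped across its 28 mm width (local y) from above.
- napkin_dispenser: Loose steel napkin dispenser, 1.6 kg, 50 mm deep (x), 120 mm wide (y), 100 mm high, standing just in front of the coffee machine (its front panel at world x = 0.574 m, 124 mm high; keep the gripper clear of it). Origin at the centre of its underside; its front, with the napkin window, is the broad face on its -x side, 25 mm from the origin.
- shot_glass: Bystander: empty shot glass, 49 mm in diameter, 62 mm high. Origin at the centre of its underside.
- tamper: Bystander: coffee tamper with wooden handle, 58 mm in diameter, 86 mm high. Origin at the centre of its underside.
- teaspoon: Bystander: teaspoon lying flat, 130 mm long (its x axis), 27 mm wide, 11 mm high. Origin at the centre of its underside.

How it is judged:
On the way:
1. the paddle has been stood leaning against the front of the napkin dispenser and let go, before the carousel was turned (contact force between paddle and napkin_dispenser above 0.03 N and angle between paddle's own z axis and vertical between 0.07 and 0.55 rad and height (world z) of paddle below 0.012 m and x of paddle in the frame of napkin_dispenser between -0.12 and -0.03 m and y of paddle in the frame of napkin_dispenser between -0.04 and 0.04 m and angle between the y axis of paddle and the y axis of napkin_dispenser, either way round below 0.25 rad and angle between napkin_dispenser's own z axis and vertical below 0.05 rad and contact force between each of the arm, the fingers and paddle below 0.05 N and linear speed of paddle below 0.02 m/s and distance of sugar_shaker from where it was at the start of the episode below 0.03 m), for 0.3 s.
At the end, for the whole second after the job is handed in: Paddle released, standing at rest against the dispenser's front, tilt 0.07-0.55 rad, within 40 mm of centre and 0.25 rad of square; shaker within 12 mm sideways of the opening's middle, jars standing (tilt < 0.3); fingers grip the bar (over 2 N, TCP within 30 mm), turntable below 0.05 rad/s (contact force between paddle and napkin_dispenser above 0.03 N and angle between paddle's own z axis and vertical between 0.07 and 0.55 rad and height (world z) of paddle below 0.012 m and x of paddle in the frame of napkin_dispenser between -0.12 and -0.03 m and y of paddle in the frame of napkin_dispenser between -0.04 and 0.04 m and angle between the y axis of paddle and the y axis of napkin_dispenser, either way round below 0.25 rad and angle between napkin_dispenser's own z axis and vertical below 0.05 rad and contact force between each of the arm, the fingers and paddle below 0.05 N and linear speed of paddle below 0.02 m/s and x of sugar_shaker in the frame of carousel below -0.035 m and y of sugar_shaker in the frame of carousel between -0.012 and 0.012 m and contact force between the fingers and turntable above 2 N and distance between the grasp point and grip_bar below 0.03 m and velocity of joint turntable between -0.05 and 0.05 rad/s and angle between each of sugar_shaker, jar_front, jar_b, jar_c's own z axis and vertical below 0.3 rad and horizontal distance between each of sugar_shaker, jar_front, jar_b, jar_c and carousel below 0.07 m); the arm keeps its last pose, push and grip.
It fails at once if the robot touches a jar on the carousel (contact force between any of the fingers, the arm and sugar_shaker above 0.5 N or contact force between any of the fingers, the arm and jar_front above 0.5 N or contact force between any of the fingers, the arm and jar_b above 0.5 N or contact force between any of the fingers, the arm and jar_c above 0.5 N).
It fails at once if a bystander (shot glass, tamper, teaspoon) is moved by more than 30 mm (distance of any of shot_glass, tamper, teaspoon from where it was at the start of the episode above 0.03 m).
It fails at once if the napkin dispenser is moved by more than 40 mm (distance of napkin_dispenser from where it was at the start of the episode above 0.04 m).
It also fails if it takes over 72 s, if anything falls off the work surface, if the arm or the gripper's body presses on something with over 40 N, if the wrist force passes 120 N, or if a joint passes its speed limit or range.

## Robot

A 6-joint arm with a two-finger parallel gripper is mounted at the origin on a cart in front of the work surface, level with it; the furniture and walls round the work are solid. World frame = base frame: x ahead of the robot, y to its left, z up, the work surface at z = 0. Lengths are in m, angles in rad, forces in N, time in s.
With the tool pointing down it reaches from about 0.3 to 0.875 m from the base axis. Payload 6.4 kg.
Tool frame: the origin (TCP) lies between the finger pads, 19 mm behind the fingertips; this is the grasp point; z points along the fingers, y is the line along which they close (so a half turn about z gives the same grasp; the last joint's range is limited). The gripper opens to 85 mm and grips with 20 to 120 N. Pads are 22 mm wide; open, the fingers measure 114 mm over their backs; the gripper's body (76 mm by 85 mm) begins 54 mm behind the grasp point. The pads swing forward as they close: fully open they stand 13 mm farther back than shut.
Start: joints at [1.068, 0.181, 1.607, -0, 1.354, -0.206], TCP at [0.168, 0.55, 0.25] pointing down, gripper open.
Joint ranges: [-2.99, 2.99], [-0.89, 2.07], [0.3, 2.58], [-1.14, 4.28], [0, 2.63], [-3.12, 3.12]. Speed limits (rad/s): [2.57, 2.57, 3.01, 3.14, 3.14, 3.14].

## Interface

Orientations are given as a unit quaternion [w, x, y, z].
In Python, from bench import ctrl gives the robot as it stands.
- The arm moves only by the tool send_path, called after ">>>" as name(argument=value, ...) on one line, values as JSON. Schema: {"type":"object","properties":{"deltas":{"type":"array","items":{"type":"object","properties":{"tx":{"type":"number"},"ty":{"type":"number"},"tz":{"type":"number"},"drx":{"type":"number"},"dry":{"type":"number"},"drz":{"type":"number"},"finger_gap":{"type":"number"}},"additionalProperties":false,"required":["finger_gap"]},"minItems":1,"maxItems":10},"only":{"type":"string"},"quiet":{"type":"boolean"},"lines":{"type":"string"}},"required":["deltas"],"additionalProperties":false}. deltas is a list of rows, 1 to 10 of them, each an object with the fields tx, ty, tz (the shift in m), drx, dry, drz (a rotation vector in rad), finger_gap (the opening from 0.0 (shut) to 1.0 (fully open)); a field left out counts as zero (the opening has to be given); each row is the pose to reach, as a shift and turn from the pose commanded when the call began, along the tool's axes at that moment; what a row does not reach only later rows make up. A row lasts 1/8 s, in which the tool goes at most 0.0625 m and 0.188 rad, less where a joint would pass 70% of its speed; a pose out of reach is approached as far as the arm can. The fingers move at their own pace and stop on an object; the grip force is fixed at half the most. Time passes only in rows, so rows that do not move let the fingers close. The tool returns the time, the measured TCP pose, the force, the opening and the grip force at its end. only (a regular expression) keeps the lines of the reply that match it, lines (a string "A,B") keeps lines A to B, and quiet returns only ok. Input that does not fit is refused with a message, and nothing moves.
- ctrl.get_obs(): the state, without advancing time (a new reading comes with each control period).
- ctrl.camera(name): name is "side" or "top" or "wrist"; returns the picture (384x512x3 uint8, blue, green, red); there is no depth.
- ctrl.camera_params(name): a dict with "fovy" (degrees; the focal length in pixels is half the picture's height over the tangent of half this angle, whatever the lens; pixels are square), "cx", "cy" (the principal point, pixels), "view" (4x4, takes a point from world to camera coordinates). Camera axes: x right, y up, looking along -z (the intrinsics and any distortion apply to the point x, -y, -z); pixel columns grow to the right and rows downward; lengths in m; the calibration is good to about 2 mm. The wrist camera is an equidistant fisheye: a pixel r from the principal point sees the ray r / f radians off the axis. A picture is of the moment at which its call begins: read the wrist's pose just before it. camera_params takes no time and is no camera call; for the wrist camera it gives the pose at the moment of the call.
- ctrl.hand_in(): hands the job in; it is judged then, once.
The state is a dict: "time_s": time; "q": joint angles; "dq": joint speeds; "joint_efforts": joint torques, N m; "eef_pos": TCP position; "eef_rot": TCP orientation; "wrist_force": force on the tool from outside, world axes, zero at the start; "torque": the same for the moment, N m; "opening": opening from 0.0 (shut) to 1.0 (fully open); "grasp_force": force on a finger pad.
Only numpy, scipy, OpenCV 4.12 (cv2) and the standard library are available. Lean on these libraries where they do the work, as an engineer would, in place of code of your own. Each camera call takes 0.05 s, during which the arm holds its last target. There are 200 camera calls.

## Working session

There is one attempt and no reset: what is moved stays moved. The work goes in short steps, Python scripts to look and compute and a tool call to move; the robot and the scene stay as the last step left them, time stands still between calls to the robot, and variables do not carry over. Pictures are saved under pics/ and viewed, at most 10 in all, crops included, and the job is handed in when it is done.

```bash
ls; mkdir -p pics
```

Create h.py:
```python
import numpy as np, cv2
from bench import ctrl
def K(n):
    p=ctrl.camera_params(n); f=192/np.tan(np.radians(p['fovy'])/2); return p,f
def ray(n,u,v,p=None):
    p0,f=K(n); p=p or p0
    x=(u-p['cx'])/f; y=(v-p['cy'])/f
    if n=='wrist':
        r=np.hypot(x,y); s=np.sin(r)/r if r>1e-9 else 1; d=np.array([x*s,-y*s,-np.cos(r)])
    else: d=np.array([x,-y,-1.])
    V=np.array(p['view']); R=V[:3,:3]; return -R.T@V[:3,3], R.T@d
def onz(n,u,v,z,p=None):
    o,d=ray(n,u,v,p); return o+d*(z-o[2])/d[2]
def proj(n,P,p=None):
    p0,f=K(n); p=p or p0
    c=np.array(p['view'])@np.append(P,1); x,y,z=c[0],-c[1],-c[2]
    if n=='wrist':
        r=np.hypot(x,y); t=np.arctan2(r,z); x,y=x/r*t,y/r*t
    else: x,y=x/z,y/z
    return np.array([p['cx']+f*x,p['cy']+f*y])
```

Run:
```python
from h import *
for n in ('top','side'):
    cv2.imwrite(f'pics/{n}0.png',ctrl.camera(n)); p,f=K(n); print(n,f,p)
o=ctrl.get_obs(); print(o['eef_pos'],o['eef_rot'],o['time_s'])
```

```text
bench.py
pics
top 431.2727139194955 {'fovy': 47.99667740231727, 'cx': 257.088333149723, 'cy': 192.91975284642382, 'view': array([[ 1.83643289e-03, -9.99920942e-01, -1.24393621e-02,
        -9.41476849e-03],
       [ 9.98357440e-01,  1.12096026e-03,  5.72814581e-02,
        -5.98793972e-01],
       [-5.72629855e-02, -1.25241233e-02,  9.98280570e-01,
        -1.28815706e+00],
       [ 0.00000000e+00,  0.00000000e+00,  0.00000000e+00,
         1.00000000e+00]])}
side 435.58030175964524 {'fovy': 47.574933926788184, 'cx': 250.94265924999814, 'cy': 189.4203546380961, 'view': array([[ 0.89564814, -0.44433513,  0.01951152, -0.53820587],
       [ 0.2609333 ,  0.56047842,  0.78598839, -0.24466526],
       [-0.36017805, -0.69887783,  0.61793329, -1.26240464],
       [ 0.        ,  0.        ,  0.        ,  1.        ]])}
[0.16790586 0.54947181 0.24920457] [-2.73637970e-04  1.47824208e-01  9.89013365e-01 -7.02228590e-04] 0.1
```

View pics/top0.png

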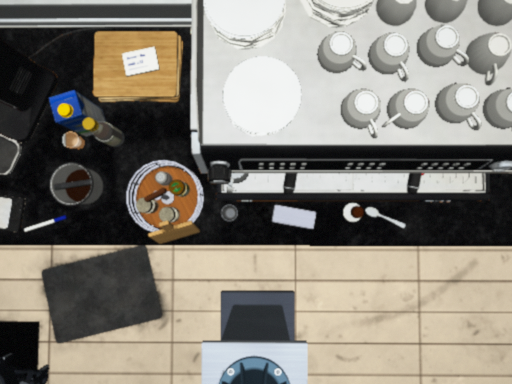

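View pics/side0.png

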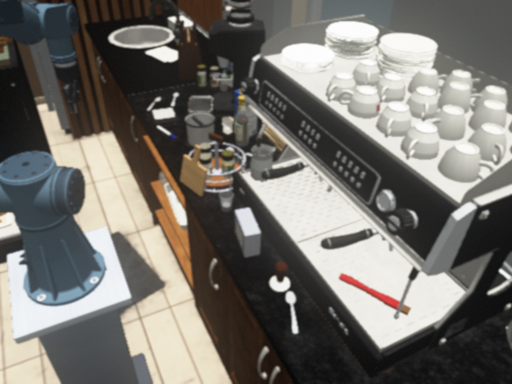

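The top view shows the carousel at about (165,198), the paddle at (173,232), the shot glass at (229,213), the dispenser at (294,216), and the tamper and teaspoon at (353–405,212–226). I'll zoom in on it.

Run:
```python
from h import *
t=cv2.imread('pics/top0.png'); s=cv2.imread('pics/side0.png')
a=cv2.resize(t[150:250,115:245],None,fx=6,fy=6,interpolation=cv2.INTER_CUBIC)
cv2.imwrite('pics/a.png',a)
b=cv2.resize(s[125:265,170:280],None,fx=4.2,fy=4.2,interpolation=cv2.INTER_CUBIC)
c=cv2.resize(t[195:235,265:325],None,fx=5.5,fy=5.5,interpolation=cv2.INTER_CUBIC)
im=np.zeros((590,800,3),np.uint8); im[:b.shape[0],:b.shape[1]]=b; im[:c.shape[0],465:465+c.shape[1]]=c[:,:335]
cv2.imwrite('pics/b.png',im); print(b.shape,c.shape)
```

```text
(588, 462, 3) (220, 330, 3)
```

View pics/a.png

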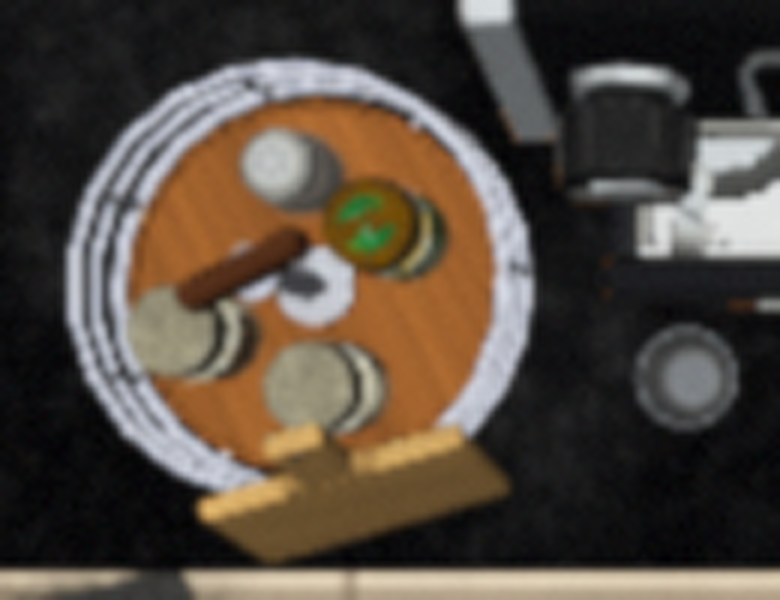

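View pics/b.png

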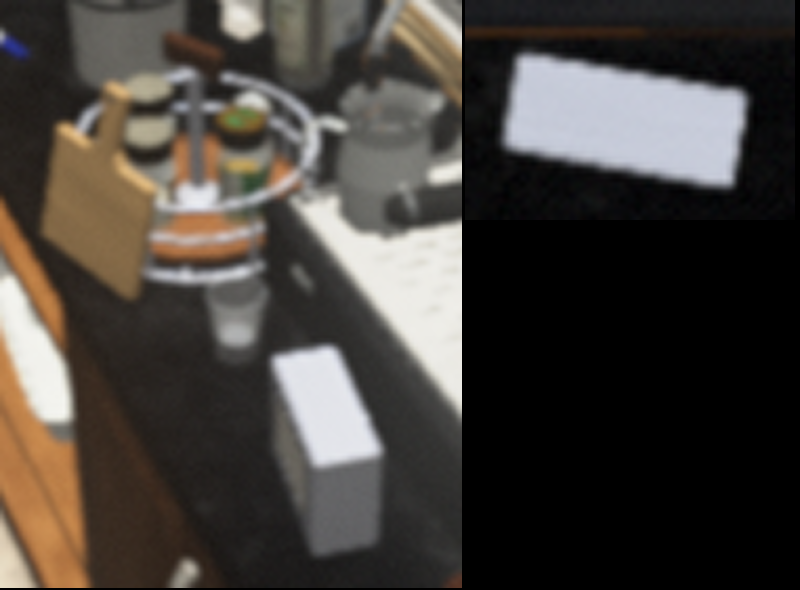

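The crop `a.png` shows:
- The shaker, with its white domed cap, at about (275,163), at the back left of the tray.
- The bar running from (190,292) to (300,240).
- The paddle's lower edge from (270,560) to (508,490), with the end of its handle at (295,440).

The crop `b.png` shows the dispenser turned slightly, and the paddle leaning on the guard.

Run:
```python
from h import *
np.set_printoptions(precision=4,suppress=True)
t=cv2.imread('pics/top0.png')
g=lambda x,y:(115+(x+.5)/6-.5,150+(y+.5)/6-.5)
# dispenser
m=(t.min(2)>150).astype(np.uint8); m[:,:262]=0;m[:,325:]=0;m[:200]=0;m[235:]=0
c=max(cv2.findContours(m,0,2)[0],key=cv2.contourArea); r=cv2.minAreaRect(c); B=cv2.boxPoints(r)
P=np.array([onz('top',*b,.1)[:2] for b in B]); print('disp',P,P.mean(0)); e=[P[1]-P[0],P[2]-P[1]]; print([ (np.linalg.norm(v),np.degrees(np.arctan2(v[1],v[0]))) for v in e])
# bar
hsv=cv2.cvtColor(t,cv2.COLOR_BGR2HSV)
a=onz('top',*g(192,292),.179);b=onz('top',*g(300,238),.179); print('bar',a,b,(a+b)/2,np.linalg.norm(a-b),np.degrees(np.arctan2(*(a-b)[[1,0]])))
# rail outer: bright ring; ellipse bounds
for z in (.082,): 
  L=[g(66,265),g(535,275),g(290,58)]; Q=[onz('top',*q,z) for q in L]; print('rail',np.array(Q))
print('shaker',onz('top',*g(275,163),.105))
pb=[onz('top',*g(*q),.0) for q in((270,560),(508,490))]; print('padbot',np.array(pb),np.linalg.norm(pb[0]-pb[1]))
ph=[onz('top',*g(*q),.165) for q in((265,440),(322,428),(278,465),(335,452))]; print('handletop',np.array(ph))
sh=[onz('top',*g(*q),.105) for q in((198,505),(465,432))]; print('shoulder',np.array(sh))
for n,q in(('glass',g(686,378)),('tamper',(353,212))): print(n,onz('top',*q,.06))
```

```text
disp [[ 0.5151 -0.0514]
 [ 0.562  -0.0599]
 [ 0.5411 -0.1758]
 [ 0.4943 -0.167 ]] [ 0.5281 -0.1135]
[(np.float64(0.0477323032889029), np.float64(-10.325380224043778)), (np.float64(0.11778999703267236), np.float64(-100.23117875537649))]
bar [0.575  0.2831 0.179 ] [0.599  0.2354 0.179 ] [0.587  0.2592 0.179 ] 0.05333250616303657 116.76023514525446
rail [[0.5923 0.3703 0.082 ]
 [0.5877 0.1442 0.082 ]
 [0.6925 0.2636 0.082 ]]
shaker [0.6394 0.2647 0.105 ]
padbot [[0.4465 0.2893 0.    ]
 [0.4823 0.1682 0.    ]] 0.12621520620564494
handletop [[0.5095 0.253  0.165 ]
 [0.5149 0.2276 0.165 ]
 [0.4984 0.247  0.165 ]
 [0.5042 0.2216 0.165 ]]
shoulder [[0.4783 0.2985 0.105 ]
 [0.5127 0.1733 0.105 ]]
glass [0.5387 0.0731 0.06  ]
tamper [ 0.541  -0.2884  0.06  ]
```

Add to h.py:
```python
from scipy.spatial.transform import Rotation as R
def goal(pos,psi):  # psi = heading (deg) of tool y, tool straight down
    o=ctrl.get_obs(); q=o['eef_rot']; r0=R.from_quat([q[1],q[2],q[3],q[0]])
    s=np.radians(psi); y=np.array([np.cos(s),np.sin(s),0]); z=np.array([0,0,-1.]); x=np.cross(y,z)
    r1=R.from_matrix(np.c_[x,y,z])
    print('row',np.round(r0.inv().apply(np.array(pos)-o['eef_pos']),4),np.round((r0.inv()*r1).as_rotvec(),4),'q',np.round(o['q'],3),'t',o['time_s'],'pos',o['eef_pos'])
```

```bash
python3 -c "
from h import *
goal([.503,.237,.26],105)"
```

```text
row [-0.4118 -0.2008 -0.0106] [-0.0013 -0.0007 -0.5585] q [ 1.068  0.181  1.608  0.     1.354 -0.206] t 0.1 pos [0.16790586 0.54947181 0.24920457]
```

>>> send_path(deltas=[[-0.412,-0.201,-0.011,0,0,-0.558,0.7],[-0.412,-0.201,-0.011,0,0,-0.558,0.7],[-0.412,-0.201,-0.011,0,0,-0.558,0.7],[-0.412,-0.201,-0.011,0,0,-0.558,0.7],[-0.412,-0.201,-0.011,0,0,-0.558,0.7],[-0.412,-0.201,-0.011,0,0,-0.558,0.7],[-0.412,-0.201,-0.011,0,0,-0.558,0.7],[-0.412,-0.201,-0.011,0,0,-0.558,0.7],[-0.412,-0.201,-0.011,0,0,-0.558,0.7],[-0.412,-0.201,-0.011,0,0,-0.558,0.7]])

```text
refused: deltas[0]: [-0.412, -0.201, -0.011, 0, 0, -0.558, 0.7] is not of type 'object' (schema: type "object"). Nothing was moved.
```

The error is about the shape of the input: a list of objects with named fields. Fixing that and sending the same move.

>>> send_path(deltas=[{"tx":-0.412,"ty":-0.201,"tz":-0.011,"drz":-0.558,"finger_gap":0.7},{"tx":-0.412,"ty":-0.201,"tz":-0.011,"drz":-0.558,"finger_gap":0.7},{"tx":-0.412,"ty":-0.201,"tz":-0.011,"drz":-0.558,"finger_gap":0.7},{"tx":-0.412,"ty":-0.201,"tz":-0.011,"drz":-0.558,"finger_gap":0.7},{"tx":-0.412,"ty":-0.201,"tz":-0.011,"drz":-0.558,"finger_gap":0.7},{"tx":-0.412,"ty":-0.201,"tz":-0.011,"drz":-0.558,"finger_gap":0.7},{"tx":-0.412,"ty":-0.201,"tz":-0.011,"drz":-0.558,"finger_gap":0.7},{"tx":-0.412,"ty":-0.201,"tz":-0.011,"drz":-0.558,"finger_gap":0.7},{"tx":-0.412,"ty":-0.201,"tz":-0.011,"drz":-0.558,"finger_gap":0.7},{"tx":-0.412,"ty":-0.201,"tz":-0.011,"drz":-0.558,"finger_gap":0.7}])

```text
time_s: 1.35
eef_pos: [0.5027, 0.2373, 0.2604]
eef_rot: [-0.001, -0.13, 0.992, 0.0]
wrist_force: [-0.1, 0.3, -0.4]
opening: 0.703
grasp_force: 0.0
```

Run:
```python
from h import *
import pickle
p=ctrl.camera_params('wrist'); im=ctrl.camera('wrist'); pickle.dump(p,open('w1.pkl','wb'))
cv2.imwrite('pics/w1.png',im); cv2.imwrite('pics/w1b.png',cv2.resize(im,None,fx=1.5,fy=1.5,interpolation=cv2.INTER_CUBIC))
goal([.503,.237,.15],105); print(K('wrist')[1])
for n,P in dict(axis=(.586,.258,.179),handle=(.507,.237,.166),shaker=(.639,.265,.105)).items(): print(n,proj('wrist',P,p)*1.5)
```

```text
row [-0.0004 -0.0009  0.1106] [ 0.0003 -0.0011  0.0001] q [ 0.228  0.13   1.643  0.     1.37  -1.605] t 1.4 pos [0.50248709 0.2377489  0.26057498]
297.3186396354542
axis [378.28307939 435.97840727]
handle [378.22101749 294.25710015]
shaker [369.86015304 431.91157279]
```

View pics/w1b.png

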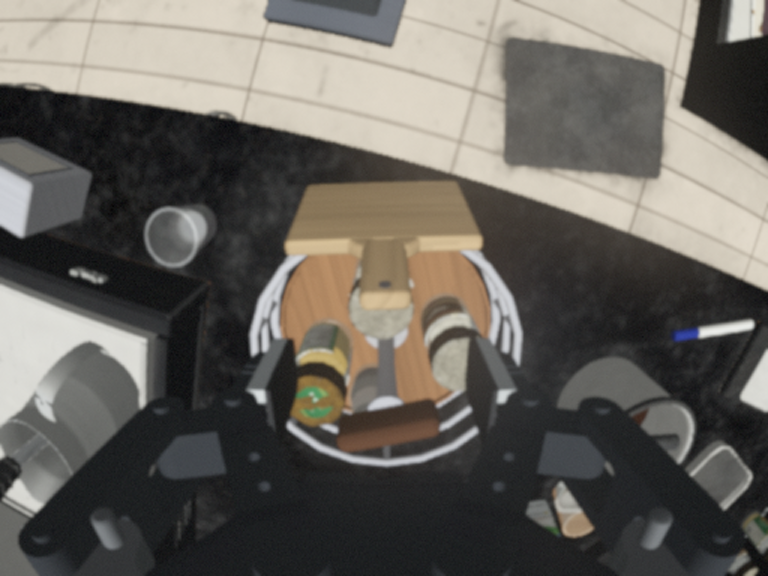

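The wrist view shows the handle end at (385,298) and the blade edge squarely horizontal from (287,240) to (482,240). The bar is centred near (388,426), and the shaker stands behind the column at (370,385).

Run:
```python
from h import *
import pickle
p=pickle.load(open('w1.pkl','rb')); w=lambda x,y,z:np.round(onz('wrist',x/1.5,y/1.5,z,p),4)
print('handle end',w(361,300,.166),w(411,298,.166),w(386,299,.166))
print('shoulders',w(287,248,.103),w(482,244,.103)); print('blade bot',w(308,185,.003),w(462,182,.003))
print('bar',w(388,434,.179),w(340,445,.179),w(440,422,.179),'rail low',w(385,464,.082), 'col base',w(384,345,.022))
goal([.503,.236,.15],105)
```

```text
handle end [0.5124 0.2291 0.166 ] [0.5046 0.2541 0.166 ] [0.5085 0.2416 0.166 ]
shoulders [0.513 0.176 0.103] [0.4771 0.2997 0.103 ]
blade bot [0.4822 0.167  0.003 ] [0.4452 0.2947 0.003 ]
bar [0.5832 0.263  0.179 ] [0.5986 0.2383 0.179 ] [0.5679 0.2892 0.179 ] rail low [0.6878 0.2906 0.082 ] col base [0.6019 0.2669 0.022 ]
row [-0.0002 -0.0019  0.1106] [ 0.0003 -0.0011  0.0001] q [ 0.228  0.13   1.643  0.     1.37  -1.605] t 1.4 pos [0.50248709 0.2377489  0.26057498]
```

>>> send_path(deltas=[{"tx":-0.003,"ty":0.002,"tz":0.03,"drz":-0.02,"finger_gap":0.7},{"tx":-0.003,"ty":0.002,"tz":0.06,"drz":-0.02,"finger_gap":0.7},{"tx":-0.003,"ty":0.002,"tz":0.09,"drz":-0.02,"finger_gap":0.7},{"tx":-0.003,"ty":0.002,"tz":0.11,"drz":-0.02,"finger_gap":0.7},{"tx":-0.003,"ty":0.002,"tz":0.11,"drz":-0.02,"finger_gap":0.0},{"tx":-0.003,"ty":0.002,"tz":0.11,"drz":-0.02,"finger_gap":0.0},{"tx":-0.003,"ty":0.002,"tz":0.11,"drz":-0.02,"finger_gap":0.0},{"tx":-0.003,"ty":0.002,"tz":0.11,"drz":-0.02,"finger_gap":0.0},{"tx":-0.003,"ty":0.002,"tz":0.11,"drz":-0.02,"finger_gap":0.0}])

```text
time_s: 2.52
eef_pos: [0.506, 0.2401, 0.1517]
eef_rot: [0.001, -0.14, 0.99, 0.0]
wrist_force: [-1.2, -0.8, 1.8]
opening: 0.32
grasp_force: 59.9
```

>>> send_path(deltas=[{"tx":0.005,"tz":-0.02,"finger_gap":0},{"tx":0.01,"tz":-0.06,"finger_gap":0},{"tx":0.01,"tz":-0.12,"finger_gap":0},{"tx":0.01,"tz":-0.12,"finger_gap":0},{"tx":0.01,"tz":-0.12,"finger_gap":0}])

```text
time_s: 3.15
eef_pos: [0.4959, 0.237, 0.2716]
eef_rot: [0.0, -0.14, 0.99, -0.0]
wrist_force: [0.7, -0.5, -2.0]
opening: 0.317
grasp_force: 59.5
```

```bash
python3 -c "
from h import *
goal([.503,-.109,.27],79.7)"
```

```text
row [ 0.0892 -0.3343  0.0015] [0.     0.001  0.4609] q [ 0.23   0.105  1.648 -0.     1.387 -1.622] t 3.15 pos [0.49593781 0.23695197 0.27155349]
```

>>> send_path(deltas=[{"tx":0.005,"ty":-0.02,"drz":0.03,"finger_gap":0},{"tx":0.017,"ty":-0.06,"drz":0.09,"finger_gap":0},{"tx":0.03,"ty":-0.11,"drz":0.16,"finger_gap":0},{"tx":0.045,"ty":-0.165,"drz":0.23,"finger_gap":0},{"tx":0.06,"ty":-0.22,"drz":0.3,"finger_gap":0},{"tx":0.074,"ty":-0.275,"drz":0.38,"finger_gap":0},{"tx":0.084,"ty":-0.315,"drz":0.44,"finger_gap":0},{"tx":0.089,"ty":-0.334,"drz":0.461,"finger_gap":0},{"tx":0.089,"ty":-0.334,"drz":0.461,"finger_gap":0},{"tx":0.089,"ty":-0.334,"drz":0.461,"finger_gap":0}])

```text
time_s: 4.4
eef_pos: [0.503, -0.1072, 0.2703]
eef_rot: [-0.001, 0.089, 0.996, 0.001]
wrist_force: [0.5, 1.3, -1.1]
opening: 0.316
grasp_force: 59.7
```

Run:
```python
from h import *
import pickle
p=ctrl.camera_params('wrist'); im=ctrl.camera('wrist'); pickle.dump(p,open('w2.pkl','wb'))
s=ctrl.camera('side'); cv2.imwrite('pics/s2.png',s)
a=cv2.resize(im[60:360,60:460],(500,375)); b=cv2.resize(s[150:300,180:300],(300,375)); cv2.imwrite('pics/w2.png',im); cv2.imwrite('pics/w2b.png',np.hstack([a,b]))
```

```text
(no output)
```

View pics/w2b.png

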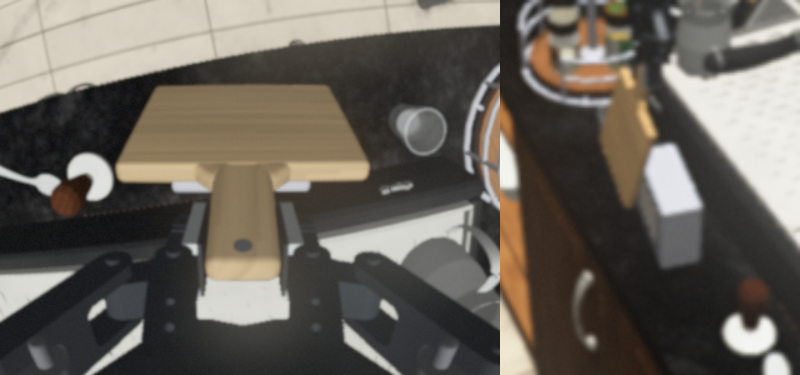

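The paddle is held square above the dispenser. The dispenser's back top edge shows from (172,191) to (310,190) in the crop, parallel to the blade and centred on the handle.

Run:
```python
from h import *
import pickle
p=pickle.load(open('w2.pkl','rb')); w=lambda x,y,z:np.round(onz('wrist',60+x*.8,60+y*.8,z,p),4)
print('back',w(173,192,.1),w(309,191,.1)); 
print('blade bottom',w(155,87,.121),w(330,85,.121),'shoulder',w(117,178,.223),w(369,177,.223),'handle end',w(208,278,.286),w(280,278,.286))
goal([.5035,-.109,.1515],79.7)
```

```text
back [ 0.5425 -0.1753  0.1   ] [ 0.5626 -0.0588  0.1   ]
blade bottom [ 0.4495 -0.164   0.121 ] [ 0.4713 -0.0342  0.121 ] shoulder [ 0.4837 -0.1692  0.223 ] [ 0.5062 -0.0414  0.223 ] handle end [ 0.5071 -0.1205  0.286 ] [ 0.5117 -0.0951  0.286 ]
row [-0.0007 -0.0019  0.1192] [ 0.0005 -0.0006  0.0021] q [-0.441  0.027  1.733  0.     1.383 -1.834] t 4.5 pos [ 0.50322264 -0.10704152  0.27071167]
```

>>> send_path(deltas=[{"tx":-0.004,"ty":-0.002,"tz":0.03,"finger_gap":0},{"tx":-0.004,"ty":-0.002,"tz":0.07,"finger_gap":0},{"tx":-0.004,"ty":-0.002,"tz":0.1,"finger_gap":0},{"tx":-0.004,"ty":-0.002,"tz":0.11,"finger_gap":0},{"tx":-0.004,"ty":-0.002,"tz":0.115,"finger_gap":0},{"tx":-0.004,"ty":-0.002,"tz":0.117,"finger_gap":0},{"tx":-0.004,"ty":-0.002,"tz":0.117,"finger_gap":0}])

```text
time_s: 5.38
eef_pos: [0.5075, -0.1114, 0.155]
eef_rot: [0.001, 0.09, 0.996, -0.0]
wrist_force: [0.3, 0.1, -1.5]
opening: 0.316
grasp_force: 59.6
```

```bash
python3 -c "
from h import *
ctrl.get_obs()
s=ctrl.camera('side');t=ctrl.camera('top')
cv2.imwrite('pics/s3.png',s)
cv2.imwrite('pics/s3b.png',np.hstack([cv2.resize(s[190:270,215:295],(400,400),interpolation=2),cv2.resize(t[190:270,255:335],(400,400),interpolation=2)]))"
```

```text
(no output)
```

View pics/s3b.png

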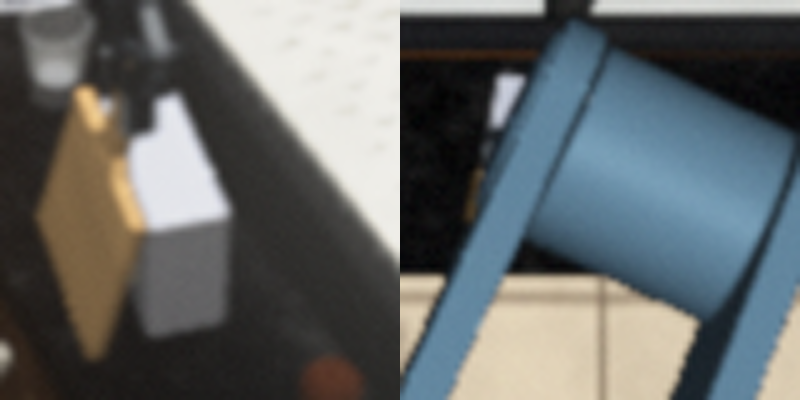

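The paddle stands just in front of the dispenser, with its shoulder right at the dispenser's top front edge (135,225) and its bottom edge near (95,355). I'll lower it the last few millimetres.

>>> send_path(deltas=[{"tz":0.002,"finger_gap":0},{"tz":0.003,"finger_gap":0},{"tz":0.004,"finger_gap":0},{"tz":0.004,"finger_gap":0}])

```text
time_s: 5.98
eef_pos: [0.5079, -0.1116, 0.1515]
eef_rot: [0.001, 0.09, 0.996, -0.0]
wrist_force: [0.2, 0.4, 7.5]
opening: 0.318
grasp_force: 61.0
```

>>> send_path(deltas=[{"finger_gap":0.5},{"finger_gap":0.6},{"finger_gap":0.6},{"finger_gap":0.6},{"tz":-0.02,"finger_gap":0.6},{"tz":-0.05,"finger_gap":0.6},{"tz":-0.1,"finger_gap":0.6},{"tz":-0.12,"finger_gap":0.6},{"tz":-0.12,"finger_gap":0.6}])

```text
time_s: 7.1
eef_pos: [0.5078, -0.1116, 0.2718]
eef_rot: [0.002, 0.09, 0.996, -0.001]
wrist_force: [0.6, 0.3, -0.8]
opening: 0.602
grasp_force: 0.0
```

Run:
```python
from h import *
import pickle
p=ctrl.camera_params('wrist'); im=ctrl.camera('wrist'); pickle.dump(p,open('w3.pkl','wb'));s=ctrl.camera('side')
a=cv2.resize(im[60:360,60:460],(500,375)); b=cv2.resize(s[190:290,215:295],(300,375),interpolation=2); cv2.imwrite('pics/w3b.png',np.hstack([a,b]))
goal([.585,.259,.25],27)
```

```text
row [-0.0112  0.378   0.019 ] [-3.000e-04 -1.400e-03  9.197e-01] q [-0.445  0.038  1.725 -0.     1.38  -1.836] t 7.2 pos [ 0.50640709 -0.11095358  0.26888846]
```

View pics/w3b.png

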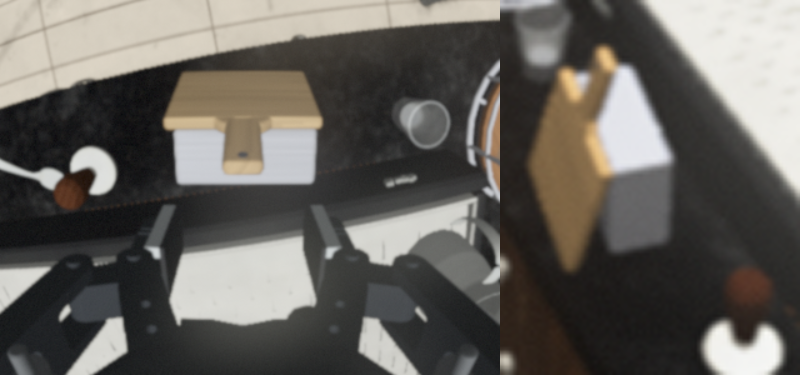

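The paddle now leans on the dispenser, centred (handle at x=243, dispenser 173–317), square and released. Next is the carousel.

>>> send_path(deltas=[{"tx":0.01,"ty":0.06,"tz":-0.02,"drz":0.1,"finger_gap":0.6},{"tx":0.02,"ty":0.12,"tz":-0.02,"drz":0.22,"finger_gap":0.6},{"tx":0.03,"ty":0.18,"tz":-0.02,"drz":0.36,"finger_gap":0.6},{"tx":0.04,"ty":0.24,"tz":-0.02,"drz":0.5,"finger_gap":0.6},{"tx":0.04,"ty":0.3,"tz":-0.02,"drz":0.64,"finger_gap":0.6},{"tx":0.02,"ty":0.35,"tz":-0.02,"drz":0.78,"finger_gap":0.6},{"tx":-0.011,"ty":0.378,"tz":-0.02,"drz":0.92,"finger_gap":0.6},{"tx":-0.011,"ty":0.378,"tz":-0.02,"drz":0.92,"finger_gap":0.6},{"tx":-0.011,"ty":0.378,"tz":-0.02,"drz":0.92,"finger_gap":0.6}])

```text
time_s: 8.32
eef_pos: [0.5843, 0.2583, 0.2878]
eef_rot: [-0.001, 0.522, 0.853, -0.001]
wrist_force: [-0.2, 0.3, -0.3]
opening: 0.595
grasp_force: 0.0
```

Run:
```python
from h import *
import pickle
p=ctrl.camera_params('wrist'); im=ctrl.camera('wrist'); pickle.dump(p,open('w4.pkl','wb'))
cv2.imwrite('pics/w4.png',im); cv2.imwrite('pics/w4b.png',cv2.resize(im[70:370,60:460],None,fx=2,fy=2,interpolation=2))
V=np.array(p['view']); print(-V[:3,:3].T@V[:3,3]); goal([.585,.259,.25],27)
```

```text
[0.5515448  0.3239602  0.41274878]
row [0.0005 0.0011 0.0386] [-0.0026 -0.0005  0.0003] q [ 0.231  0.295  1.391 -0.     1.459 -0.241] t 8.375 pos [0.58434705 0.25811828 0.28864577]
```

View pics/w4b.png

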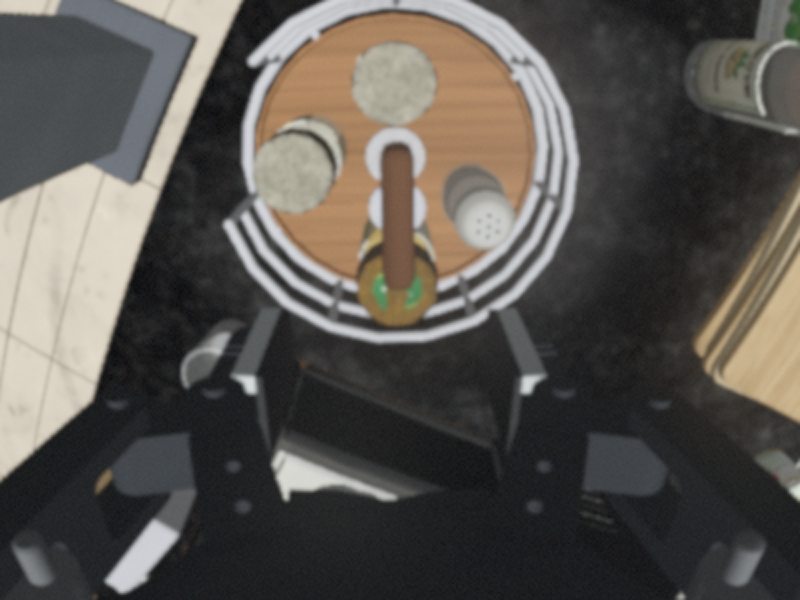

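The opening's rail ends are at (252,62) and (228,222). The shaker's cap is at (486,222) with its foot at about (470,192), and the bar runs from (398,143) to (399,289).

Run:
```python
from h import *
import pickle
p=pickle.load(open('w4.pkl','rb')); w=lambda x,y,z:onz('wrist',60+x/2,70+y/2,z,p)
a,b=w(398,143,.179),w(399,289,.179); ax=(a+b)/2
print('bar',a,b,ax,np.linalg.norm(a-b),np.degrees(np.arctan2(*(a-b)[[1,0]])))
# top rail outer edge points (z ~.079 at max radius)
pts=np.array([w(x,y,.079)[:2] for x,y in((252,66),(228,222),(578,160),(400,341),(510,315),(300,310),(560,235),(500,20))])
from scipy.optimize import least_squares
f=least_squares(lambda c:np.hypot(*(pts-c[:2]).T)-c[2],[.586,.258,.105]); print('rail',f.x,f.fun)
e1,e2=w(252,66,.08),w(230,218,.08)
for c in (ax[:2],f.x[:2]):
    h=[np.degrees(np.arctan2(*(e[:2]-c)[::-1])) for e in(e1,e2)]
    s=w(486,221,.106)[:2]-c
    print('ends',h,'shaker',np.hypot(*s),np.degrees(np.arctan2(*s[::-1])))
```

```text
bar [0.57104503 0.29308516 0.179     ] [0.60010476 0.2378277  0.179     ] [0.58557489 0.26545643 0.179     ] 0.06243280215268852 117.73974989419293
rail [0.59003336 0.26261991 0.10598554] [ 0.00052283  0.00068118 -0.00074569 -0.00124213  0.00544892 -0.00194556
 -0.00312295  0.0004034 ]
ends [np.float64(170.2116865022101), np.float64(-136.97827379196423)] shaker 0.05352513299980022 2.3354895361074868
ends [np.float64(169.11391840788332), np.float64(-139.7892047326096)] shaker 0.049278337037576586 5.844210172809075
```

Run:
```python
from h import *
s=cv2.imread('pics/side0.png');t=cv2.imread('pics/top0.png')
for n,im,(x0,x1,y0,y1) in(('side',s,(205,230,128,146)),('top',t,(140,170,185,206))):
    c=im[y0:y1,x0:x1].astype(int); h=cv2.cvtColor(im,cv2.COLOR_BGR2HSV)[y0:y1,x0:x1]
    m=((c[...,2]-c[...,0]>25)&(c[...,2]<115)).astype(np.uint8)
    k,l,st,ce=cv2.connectedComponentsWithStats(m); i=1+np.argmax(st[1:,4]); q=ce[i]+[x0,y0]
    for z in (.165,.172,.179): print(n,st[i],q,onz(n,*q,z))
```

```text
side [ 4  5 14  6 45] [215.73333333 135.48888889] [0.59253229 0.27528595 0.165     ]
side [ 4  5 14  6 45] [215.73333333 135.48888889] [0.58824152 0.26450578 0.172     ]
side [ 4  5 14  6 45] [215.73333333 135.48888889] [0.58395075 0.2537256  0.179     ]
top [  4   3  23  14 117] [154.66666667 194.38461538] [0.58606676 0.26519137 0.165     ]
top [  4   3  23  14 117] [154.66666667 194.38461538] [0.58569102 0.26343358 0.172     ]
top [  4   3  23  14 117] [154.66666667 194.38461538] [0.58531529 0.26167579 0.179     ]
```

```bash
python3 -c "
from h import *
goal([.586,.2635,.165],27.7)"
```

```text
row [0.004  0.0042 0.1236] [-0.0026 -0.0005 -0.0119] q [ 0.231  0.295  1.391 -0.     1.459 -0.241] t 8.375 pos [0.58434705 0.25811828 0.28864577]
```

>>> send_path(deltas=[{"tx":0.004,"ty":0.004,"tz":0.04,"drz":-0.012,"finger_gap":0.6},{"tx":0.004,"ty":0.004,"tz":0.08,"drz":-0.012,"finger_gap":0.6},{"tx":0.004,"ty":0.004,"tz":0.11,"drz":-0.012,"finger_gap":0.6},{"tx":0.004,"ty":0.004,"tz":0.123,"drz":-0.012,"finger_gap":0.5},{"tx":0.004,"ty":0.004,"tz":0.123,"drz":-0.012,"finger_gap":0.3},{"tx":0.004,"ty":0.004,"tz":0.123,"drz":-0.012,"finger_gap":0.2},{"tx":0.004,"ty":0.004,"tz":0.123,"drz":-0.012,"finger_gap":0},{"tx":0.004,"ty":0.004,"tz":0.123,"drz":-0.012,"finger_gap":0},{"tx":0.004,"ty":0.004,"tz":0.123,"drz":-0.012,"finger_gap":0}])

```text
time_s: 9.5
eef_pos: [0.5859, 0.2633, 0.1673]
eef_rot: [-0.001, 0.517, 0.856, -0.001]
wrist_force: [-5.0, -3.1, -3.4]
opening: 0.252
grasp_force: 58.9
```

```bash
python3 -c "
from h import *
print(ctrl.get_obs()['wrist_force'],ctrl.get_obs()['torque'])"
```

```text
[-4.97425026 -3.09380353 -3.41336257] [-0.52540527  0.64967079 -0.03313308]
```

>>> send_path(deltas=[{"finger_gap":0},{"finger_gap":0}])

```text
time_s: 9.75
eef_pos: [0.5859, 0.2633, 0.1673]
eef_rot: [-0.001, 0.517, 0.856, -0.001]
wrist_force: [-4.0, -2.8, -3.7]
opening: 0.252
grasp_force: 58.9
```

Run:
```python
from h import *
im=ctrl.camera('wrist'); cv2.imwrite('pics/w5b.png',cv2.resize(im[70:370,60:460],None,fx=2,fy=2,interpolation=2)); print(ctrl.get_obs()['opening'])
```

```text
0.24794845471757623
```

View pics/w5b.png

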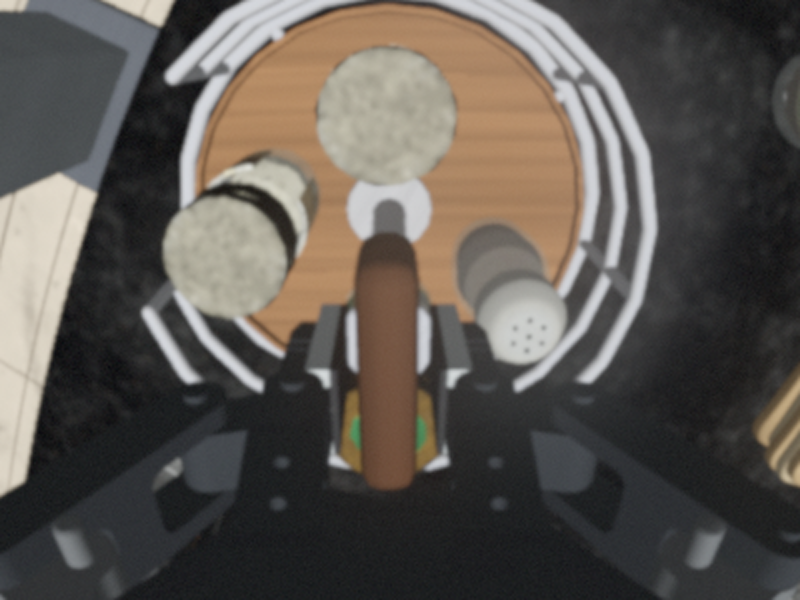

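The bar (362–415 wide) sits between the pads with a gap each side, because the pads are stopped by the pale collar under the bar. I'll open, go up 10 mm, and grip the bar itself.

>>> send_path(deltas=[{"finger_gap":0.4},{"finger_gap":0.4},{"tz":-0.01,"finger_gap":0.4},{"tz":-0.01,"finger_gap":0.4},{"tz":-0.01,"finger_gap":0},{"tz":-0.01,"finger_gap":0},{"tz":-0.01,"finger_gap":0},{"tz":-0.01,"finger_gap":0}])

```text
time_s: 10.8
eef_pos: [0.5857, 0.2635, 0.1775]
eef_rot: [-0.001, 0.517, 0.856, -0.002]
wrist_force: [-8.1, -4.4, 8.8]
opening: 0.147
grasp_force: 61.1
```

```bash
python3 -c "
from h import *
print(ctrl.get_obs()['wrist_force'],ctrl.get_obs()['torque'])"
```

```text
[-8.09070348 -4.35362469  8.78224277] [-0.63259194  1.23591929 -0.01381235]
```

>>> send_path(deltas=[{"ty":-0.001,"drz":0.02,"finger_gap":0},{"ty":-0.001,"drz":0.06,"finger_gap":0},{"ty":-0.001,"drz":0.12,"finger_gap":0},{"ty":-0.001,"drz":0.2,"finger_gap":0},{"ty":-0.001,"drz":0.28,"finger_gap":0},{"ty":-0.001,"drz":0.36,"finger_gap":0},{"ty":-0.001,"drz":0.43,"finger_gap":0},{"ty":-0.001,"drz":0.48,"finger_gap":0},{"ty":-0.001,"drz":0.5,"finger_gap":0},{"ty":-0.001,"drz":0.5,"finger_gap":0}])

```text
time_s: 12.05
eef_pos: [0.5857, 0.2634, 0.1776]
eef_rot: [-0.0, 0.713, 0.701, -0.001]
wrist_force: [-3.6, -2.4, 5.7]
opening: 0.148
grasp_force: 60.7
```

```bash
python3 -c "
from h import *
print(ctrl.get_obs()['wrist_force'],ctrl.get_obs()['torque'],ctrl.get_obs()['q'])"
```

```text
[-3.62348843 -2.41577733  5.7103231 ] [-0.27598862  0.6514676  -0.013899  ] [ 2.38370035e-01  3.95166165e-01  1.48927045e+00 -4.57173680e-04
  1.25844696e+00  2.55685891e-01]
```

Forces stay small, so I'll continue.

>>> send_path(deltas=[{"drz":0.03,"finger_gap":0},{"drz":0.09,"finger_gap":0},{"drz":0.17,"finger_gap":0},{"drz":0.26,"finger_gap":0},{"drz":0.35,"finger_gap":0},{"drz":0.44,"finger_gap":0},{"drz":0.53,"finger_gap":0},{"drz":0.62,"finger_gap":0},{"drz":0.68,"finger_gap":0},{"drz":0.7,"finger_gap":0}])

```text
time_s: 13.3
eef_pos: [0.5857, 0.2634, 0.1776]
eef_rot: [0.0, 0.91, 0.414, -0.001]
wrist_force: [-4.4, -1.5, 5.9]
opening: 0.146
grasp_force: 60.7
```

```bash
python3 -c "
from h import *
print(ctrl.get_obs()['wrist_force'],ctrl.get_obs()['torque'],ctrl.get_obs()['q'][5])"
```

```text
[-4.41316143 -1.52082077  5.89029201] [-0.29443841  0.70027558 -0.00696026] 0.9564588614766527
```

>>> send_path(deltas=[{"drz":0.03,"finger_gap":0},{"drz":0.09,"finger_gap":0},{"drz":0.18,"finger_gap":0},{"drz":0.28,"finger_gap":0},{"drz":0.38,"finger_gap":0},{"drz":0.48,"finger_gap":0},{"drz":0.58,"finger_gap":0},{"drz":0.68,"finger_gap":0},{"drz":0.76,"finger_gap":0},{"drz":0.8,"finger_gap":0}])

```text
time_s: 14.55
eef_pos: [0.5857, 0.2634, 0.1776]
eef_rot: [0.0, 1.0, 0.026, -0.001]
wrist_force: [-2.6, -0.9, 5.8]
opening: 0.147
grasp_force: 60.7
```

>>> send_path(deltas=[{"drz":0.03,"finger_gap":0},{"drz":0.09,"finger_gap":0},{"drz":0.18,"finger_gap":0},{"drz":0.28,"finger_gap":0},{"drz":0.38,"finger_gap":0},{"drz":0.48,"finger_gap":0},{"drz":0.58,"finger_gap":0},{"drz":0.68,"finger_gap":0},{"drz":0.76,"finger_gap":0},{"drz":0.8,"finger_gap":0}])

```text
time_s: 15.8
eef_pos: [0.5857, 0.2634, 0.1775]
eef_rot: [0.001, 0.931, -0.365, -0.0]
wrist_force: [-3.8, -2.2, 5.1]
opening: 0.15
grasp_force: 60.7
```

>>> send_path(deltas=[{"drz":0.03,"finger_gap":0},{"drz":0.05,"finger_gap":0},{"drz":0.05,"finger_gap":0}])

```text
time_s: 16.18
eef_pos: [0.5857, 0.2634, 0.1775]
eef_rot: [0.001, 0.922, -0.388, -0.0]
wrist_force: [-5.0, -2.6, 5.9]
opening: 0.149
grasp_force: 60.7
```

Run:
```python
from h import *
import pickle
print(ctrl.get_obs()['wrist_force'],ctrl.get_obs()['torque'],ctrl.get_obs()['q'][5])
p=ctrl.camera_params('wrist'); im=ctrl.camera('wrist'); pickle.dump(p,open('w6.pkl','wb'))
a=im[0:384,60:460]; t=ctrl.camera('top'); cv2.imwrite('pics/t6.png',t); cv2.imwrite('pics/w6.png',im)
cv2.imwrite('pics/w6b.png',np.hstack([cv2.resize(a,(500,480)),cv2.resize(t[150:250,125:187],(298,480),interpolation=2)]))
```

```text
[-4.99844984 -2.63084284  5.94928286] [-2.95496290e-01  6.12560552e-01 -5.96966742e-04] 2.605690100372043
```

View pics/w6b.png

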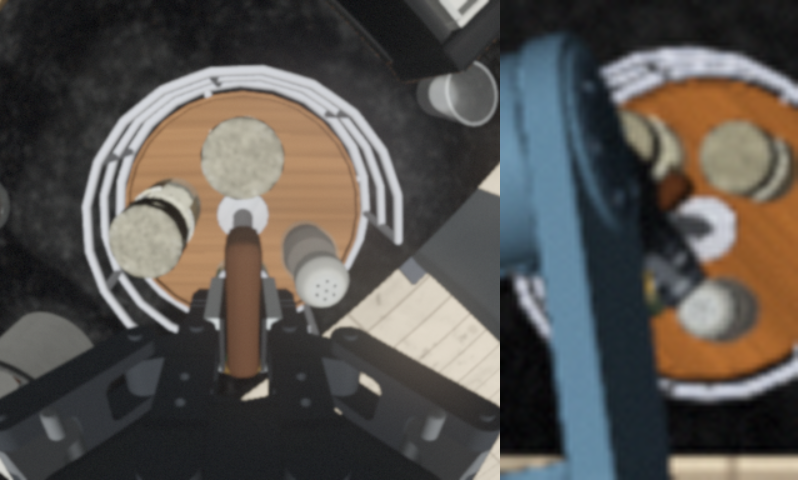

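The shaker's cap is at (324,285) in the wrist view, with the visible rail ends at (400,242) and about (318,331). In the top view the shaker stands in the opening, slightly to the right in the picture.

Run:
```python
from h import *
import pickle
p4=pickle.load(open('w4.pkl','rb'));p6=pickle.load(open('w6.pkl','rb')); c=np.array([.5857,.2634])
w4=lambda x,y,z:onz('wrist',60+x/2,70+y/2,z,p4); w6=lambda x,y,z:onz('wrist',60+x*.8,y*.8,z,p6)
def P(n,e): s=e[:2]-c; print(n,'r',round(np.hypot(*s),4),'head',round(np.degrees(np.arctan2(*s[::-1]))%360,1))
P('w4 e1',w4(252,66,.08));P('w4 e2',w4(230,218,.08));P('w6 e',w6(400,242,.08));P('w6 e2',w6(320,332,.08))
P('sh w4',w4(486,221,.106));P('sh w6',w6(324,283,.106));P('sh w4foot',w4(470,190,.02))
P('sh top0',onz('top',115+275.5/6-.5,150+163.5/6-.5,.106))
P('sh top6',onz('top',125+207.5/4.8-.5,150+308.5/4.8-.5,.106))
print(onz('top',125+207.5/4.8-.5,150+308.5/4.8-.5,.106),w6(324,283,.106))
```

```text
w4 e1 r 0.1019 head 169.1
w4 e2 r 0.1016 head 222.1
w6 e r 0.1062 head 222.7
w6 e2 r 0.09 head 172.4
sh w4 r 0.0535 head 4.5
sh w6 r 0.052 head 202.5
sh w4foot r 0.0572 head 2.6
sh top0 r 0.0536 head 1.1
sh top6 r 0.0554 head 202.5
[0.53453859 0.24221743 0.106     ] [0.53765875 0.24352698 0.106     ]
```

>>> send_path(deltas=[{"drz":0.03,"finger_gap":0},{"drz":0.07,"finger_gap":0},{"drz":0.1,"finger_gap":0},{"drz":0.115,"finger_gap":0},{"drz":0.115,"finger_gap":0},{"drz":0.115,"finger_gap":0},{"drz":0.115,"finger_gap":0}])

```text
time_s: 17.15
eef_pos: [0.5857, 0.2634, 0.1775]
eef_rot: [0.001, 0.898, -0.44, -0.0]
wrist_force: [-3.9, -2.8, 6.2]
opening: 0.148
grasp_force: 60.7
```

Run:
```python
from h import *
t=ctrl.camera('top'); s=ctrl.camera('side'); w=ctrl.camera('wrist')
cv2.imwrite('pics/f.png',np.hstack([cv2.resize(s[130:270,170:290],(400,467),interpolation=2),cv2.resize(w[0:384,60:460],(400,467))]))
```

```text
(no output)
```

View pics/f.png

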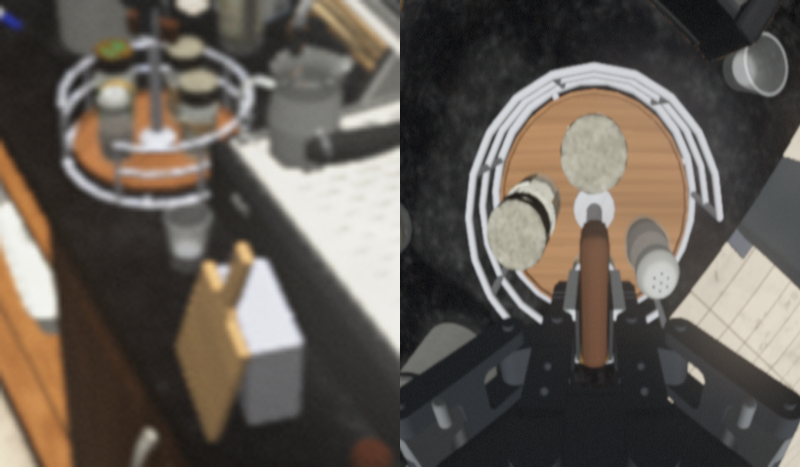

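The paddle still leans against the dispenser, the shaker stands in the middle of the opening, the jars are upright and the bar is gripped. I'll hand in.

```bash
python3 -c "
from bench import ctrl
print(ctrl.hand_in())"
```

```text
the job is handed in; nothing more can be done
None
```

I handed the job in at about 17 s: the paddle leans released against the dispenser's front, the shaker is turned to within about a degree of the opening's middle by my measurements, and the bar is still gripped. No verdict came back, and I viewed 12 pictures, two over the limit of 10.

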